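Pack out the gap in the angled drilling jig

ROBOT

A 6-joint arm with a two-finger parallel gripper is mounted at the origin on a cart in front of the work surface, level with it; the furniture and walls round the work are solid. World frame = base frame: x ahead of the robot, y to its left, z up, the work surface at z = 0. Lengths are in m, angles in rad, forces in N, time in s.
With the tool pointing down it reaches from about 0.275 to 0.725 m from the base axis. Payload 5.6 kg.
Tool frame: the origin (TCP) lies at the very end of the fingers, on their centre line; the grasp point (between the pads) lies 19 mm behind it; z points along the fingers, y is the direction in which the jaws open and shut (so a half turn about z gives the same grasp; the last joint's range is limited). The gripper opens to 85 mm and grips with 20 to 120 N. Pads are 22 mm wide; open, the fingers measure 114 mm over their backs; the gripper's body (76 mm by 85 mm) begins 54 mm behind the grasp point. The pads swing forward as they close: fully open they stand 13 mm farther back than shut.
Start: joints at [1.576, 0.255, 0.108, 0, -1.424, -0.285], TCP at [0.152, 0.529, 0.211] pointing down, gripper open.
Joint ranges: [-2.95, 2.95], [-1.21, 1.97], [-1.09, 1.5], [-2.87, 1.71], [-2.94, -0.07], [-3.05, 3.05]. Speed limits (rad/s): [2.57, 2.57, 3.14, 3.14, 3.14, 3.14].

INTERFACE

Orientations are given as a unit quaternion [w, x, y, z].
In Python, from bench import manip, optics gives the robot as it stands. Calls block until the motion is done:
- manip.move_ptp(position, orientation): joint-space move of the TCP to a pose.
- manip.servo_line(position, vel=0.15, orientation=None): straight line of the TCP; orientation=None keeps the orientation; vel is the mean speed in m/s.
- manip.move_joints(angles): joint-space move.
- manip.let_go() and manip.close(): open the fingers fully, or close them until they stop; the grip force is fixed at half the most.
- manip.hold(seconds).
- manip.ik(position, orientation): joint angles nearest the present ones, or None.
- manip.read_state(): the state.
- optics.camera(name): name is "scene" or "top" or "wrist"; returns (picture, depth): 384x512x3 uint8, red, green, blue; 384x512 float32, m along the optical axis (not along the pixel's ray), 0 where there is no reading.
- optics.calibration(name): a dict with "fx", "fy", "cx", "cy" (pixels), "dist_coeffs" ([k1, k2, p1, p2, k3] as OpenCV has them; the pictures are not rectified), "R" (3x3) and "t" (3): a world point X has camera coordinates R X + t; the wrist camera has in their place "hand_eye" (4x4, takes a point from camera to tool coordinates, whose origin is the TCP and whose axes are the flange's). Camera axes: x right, y down, z forward; pixel columns grow to the right and rows downward; lengths in m; the calibration is good to about 2 mm. A picture is of the moment at which its call begins: read the wrist's pose just before it. calibration takes no time and is no camera call.
A pose or a line that the arm cannot do raises manip.Unreachable and nothing moves.
- manip.finish_job(): hands the job in, once; it reports no verdict.
The state is a dict: "clock": time; "joint_positions": joint angles; "qvel": joint speeds; "effort": joint torques, N m; "position": TCP position; "tool_rot": TCP orientation; "ft_force": force on the tool from outside, world axes, zero at the start; "wrist_torque": the same for the moment, N m; "grip_width": opening from 0.0 (shut) to 1.0 (fully open).
Only numpy, scipy, OpenCV 4.12 (cv2) and the standard library are available. Lean on these libraries where they do the work, as an engineer would, in place of code of your own. Each camera call takes 0.05 s, during which the arm holds its last target.

TASK

On the sloping bed of the drilling jig there is a gap between the aluminium part and the blue end stop. Pick the two coloured packers that together fill that gap snugly, and set them side by side in it, square and fully down on the bed, without forcing them. Let go of them and leave the tape roll, the long bolt and the yellow screwdriver where they are.

Things in the scene. Friction and masses are not known exactly. Their poses are not given: they have to be found in the camera images.
- bed: Jig's steel bed, fixed, sloping 30 deg, faces the robot. Origin: on its top, at the foot of the part's gap face, half-way along. x up the slope, y level to the left, z square to the bed (leans 30 deg towards the robot). Aluminium part: y 0 to 60 mm, x -45 to 45, 28 high, clamp on it up to 45 high. Gap: from y=0 towards -y. A 9 mm high ledge at the low end stops things at x=-42 mm.
- part_face (a point): Centre of the aluminium part's gap face, 14 mm above the bed; fixed. The face is 90 mm long (bed x), 28 mm high, its top edge rounded 5 mm.
- stop_face (a point): Centre of the blue end stop's gap face, 14 mm above the bed; fixed. Stop: 90 mm long (bed x), 24 thick (bed y), 28 high plus 8 mm bolt heads, top edges rounded 5 mm. It is bolted in one of three rows of holes: the gap (part_face to stop_face, along bed y) is 52.5, 78.5 or 92.5 mm. For each, one pair of packers is 2.5 mm thinner than the gap.
- yellow_centre (a point): Centre (half-way up) of the loose yellow plastic packer: 22 mm thick (its y), 50 long (its x), 60 high (its z), 73 g; stands upright on the bench. Upright corners notched 4x4 mm, so the grip face at each 50 mm end is 14 mm wide; long edges rounded 4 mm. Two dark dots on top lie along its length. A half turn about z makes no difference.
- green_centre (a point): Centre (half-way up) of the loose green plastic packer: 28 mm thick (its y), 50 long (its x), 60 high (its z), 92 g; stands upright on the bench. Upright corners notched 4x4 mm, so the grip face at each 50 mm end is 20 mm wide; long edges rounded 4 mm. Two dark dots on top lie along its length. A half turn about z makes no difference.
- white_centre (a point): Centre (half-way up) of the loose white plastic packer: 36 mm thick (its y), 50 long (its x), 60 high (its z), 119 g; stands upright on the bench. Upright corners notched 4x4 mm, so the grip face at each 50 mm end is 28 mm wide; long edges rounded 4 mm. Two dark dots on top lie along its length. A half turn about z makes no difference.
- orange_centre (a point): Centre (half-way up) of the loose orange plastic packer: 54 mm thick (its y), 50 long (its x), 60 high (its z), 178 g; stands upright on the bench. Upright corners notched 4x4 mm, so the grip face at each 50 mm end is 46 mm wide; long edges rounded 4 mm. Two dark dots on top lie along its length. A half turn about z makes no difference.
- tape_black_mid (a point): Middle of the roll of black tape lying on the bench, 64x67x18 mm; leave it alone.
- bolt_long_mid (a point): Middle of the rusty long bolt lying on the bench, 20x88x23 mm, its length along its y; leave it alone.
- sd_yellow_mid (a point): Middle of the yellow screwdriver lying on the bench, 24x168x24 mm, its length along its y; leave it alone.
Mind the look-alikes: they are no part of the job. Of the things like the part that bears orange_centre, leave any that is purple or turquoise; of the rest the larger one is meant.

How it is judged:
At the end, for the whole second after the job is handed in: The pair that fills the gap to 3 mm (52.5: yellow+green; 78.5: yellow+orange; 92.5: white+orange) stands side by side between part and stop, each within 3 mm of fully down on the bed, square within 0.1 rad, at most 5 mm past the ends of part and stop, released (((y of stop_face in the frame of bed between -0.0565 and -0.0485 m and x of yellow_centre in the frame of bed between -0.03 and 0.025 m and y of yellow_centre in the frame of bed between -0.0435 and -0.009 m and z of each of yellow_centre, green_centre in the frame of bed below 0.033 m and angle between the y axis of each of yellow_centre, green_centre and the y axis of bed, either way round below 0.1 rad and angle between the z axis of each of yellow_centre, green_centre and the z axis of bed, either way round below 0.1 rad and x of green_centre in the frame of bed between -0.03 and 0.025 m and y of green_centre in the frame of bed between -0.0405 and -0.012 m) or (y of stop_face in the frame of bed between -0.0825 and -0.0745 m and x of yellow_centre in the frame of bed between -0.03 and 0.025 m and y of yellow_centre in the frame of bed between -0.0695 and -0.009 m and z of each of yellow_centre, orange_centre in the frame of bed below 0.033 m and angle between the y axis of each of yellow_centre, orange_centre and the y axis of bed, either way round below 0.1 rad and angle between the z axis of each of yellow_centre, orange_centre and the z axis of bed, either way round below 0.1 rad and x of orange_centre in the frame of bed between -0.03 and 0.025 m and y of orange_centre in the frame of bed between -0.0535 and -0.025 m) or (y of stop_face in the frame of bed between -0.0965 and -0.0885 m and x of white_centre in the frame of bed between -0.03 and 0.025 m and y of white_centre in the frame of bed between -0.0765 and -0.016 m and z of each of white_centre, orange_centre in the frame of bed below 0.033 m and angle between the y axis of each of white_centre, orange_centre and the y axis of bed, either way round below 0.1 rad and angle between the z axis of each of white_centre, orange_centre and the z axis of bed, either way round below 0.1 rad and x of orange_centre in the frame of bed between -0.03 and 0.025 m and y of orange_centre in the frame of bed between -0.0675 and -0.025 m))); the robot touches nothing.
It fails at once if A packer or the hand is forced: more than 45 N on the jig's bed and part or on the end stop (contact force between any of bed, end_stop and anything else above 45 N).
It fails at once if The tape roll, long bolt or yellow screwdriver is moved by more than 25 mm (distance of any of tape_black_mid, bolt_long_mid, sd_yellow_mid from where it was at the start of the episode above 0.025 m).
It also fails if it takes over 59 s, if anything falls off the work surface, if the arm or the gripper's body presses on something with over 40 N, if the wrist force passes 120 N, or if a joint passes its speed limit or range.

## Working session

There is one attempt and no reset: what is moved stays moved. The work goes in short steps, each a Python script; the robot and the scene stay as the last script left them, time stands still between calls to the robot, and variables do not carry over. Pictures are saved under pics/ and viewed, and the job is handed in when it is done.

```bash
ls; mkdir -p pics; python3 - <<'E'
from bench import manip, optics
import cv2,numpy as np
print(manip.read_state())
for n in ["scene","top","wrist"]:
    p,d=optics.camera(n); c=optics.calibration(n); print(n,c)
    cv2.imwrite(f"pics/{n}0.png",cv2.resize(p[:,:,::-1],(800,600),interpolation=cv2.INTER_CUBIC)); np.savez(f"pics/{n}0.npz",p=p,d=d)
E
```

```text
pics
{'clock': 0.0, 'joint_positions': array([ 1.57560229e+00,  2.55748042e-01,  1.07009490e-01, -4.91939176e-04,
       -1.42392147e+00, -2.84526053e-01]), 'qvel': array([-0.00061759, -0.00109868, -0.00069341, -0.00042788,  0.00183969,
        0.00031246]), 'effort': array([-9.33692281e-04, -3.86626697e+01,  2.37947148e+01,  5.36574438e+00,
       -6.14731485e-03,  1.48557220e-06]), 'position': array([0.15167754, 0.52810668, 0.20999463]), 'tool_rot': array([ 9.57186615e-04,  9.90230006e-01, -1.39440334e-01, -1.06409314e-04]), 'ft_force': array([ 0.02465287, -0.07390388,  0.09666127]), 'wrist_torque': array([ 0.05419052, -0.02988822,  0.02726333]), 'grip_width': 0.9970443058399528}
scene {'fx': 354.12040555235956, 'fy': 354.12040555235956, 'cx': 248.43666416034085, 'cy': 191.5620591927465, 'dist_coeffs': array([-0.02701986,  0.        ,  0.        ,  0.        ,  0.        ]), 'R': array([[ 0.71232396, -0.70158276,  0.01939614],
       [-0.41966736, -0.4479181 , -0.78946101],
       [ 0.56256011,  0.55421206, -0.61349418]]), 't': array([-0.37657606,  0.27636214,  0.65490953])}
top {'
[... 240 characters left out ...]
       [-0.97186473,  0.11484602, -0.20564374],
       [ 0.20397624, -0.02621552, -0.97862477]]), 't': array([0.0612618 , 0.56500985, 1.30554592])}
wrist {'fx': 267.18290374542323, 'fy': 267.18290374542323, 'cx': 252.20144289089063, 'cy': 192.5213151671747, 'dist_coeffs': array([-0.02821062,  0.        ,  0.        ,  0.        ,  0.        ]), 'hand_eye': array([[-1.33187485e-03, -9.61966773e-01, -2.73163237e-01,
         6.89863096e-02],
       [ 9.99999106e-01, -1.31271747e-03, -2.52900336e-04,
         6.03890967e-04],
       [-1.15304433e-04, -2.73163330e-01,  9.61967662e-01,
        -1.62511640e-01],
       [ 0.00000000e+00,  0.00000000e+00,  0.00000000e+00,
         1.00000000e+00]])}
```

View pics/scene0.png

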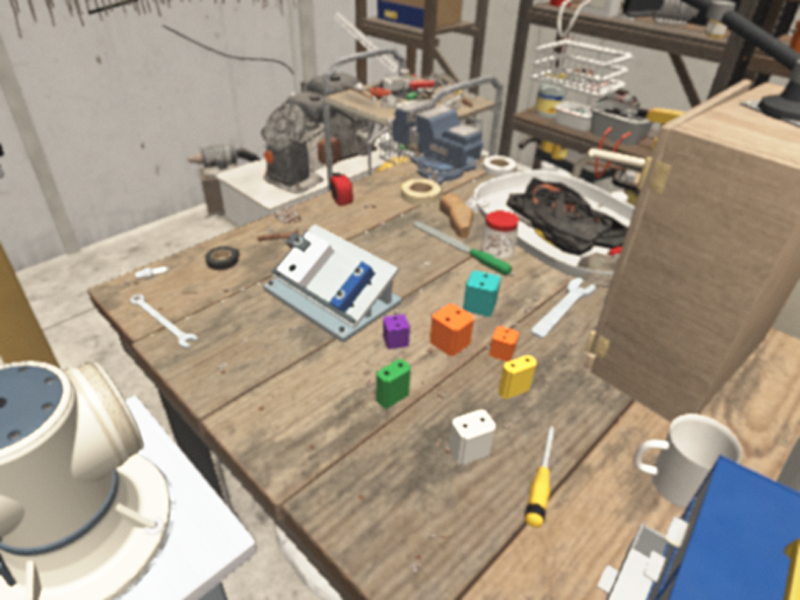

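View pics/top0.png

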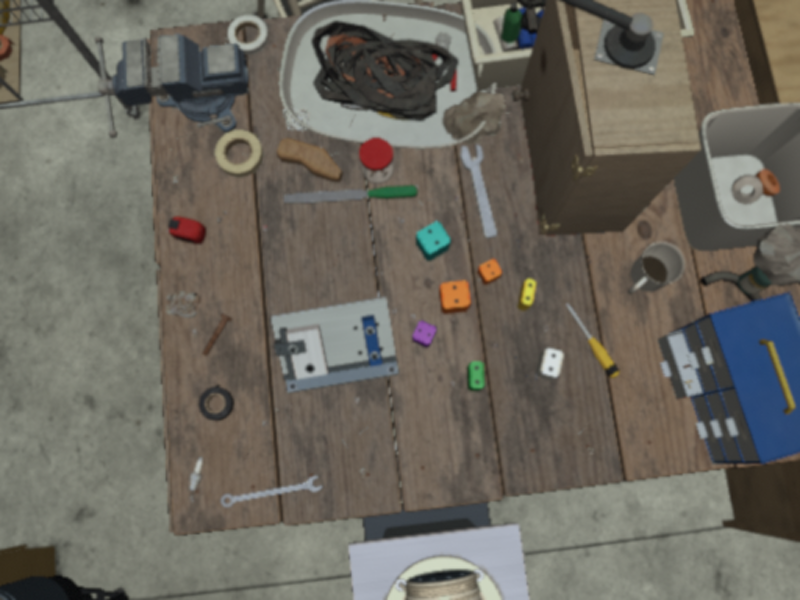

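View pics/wrist0.png

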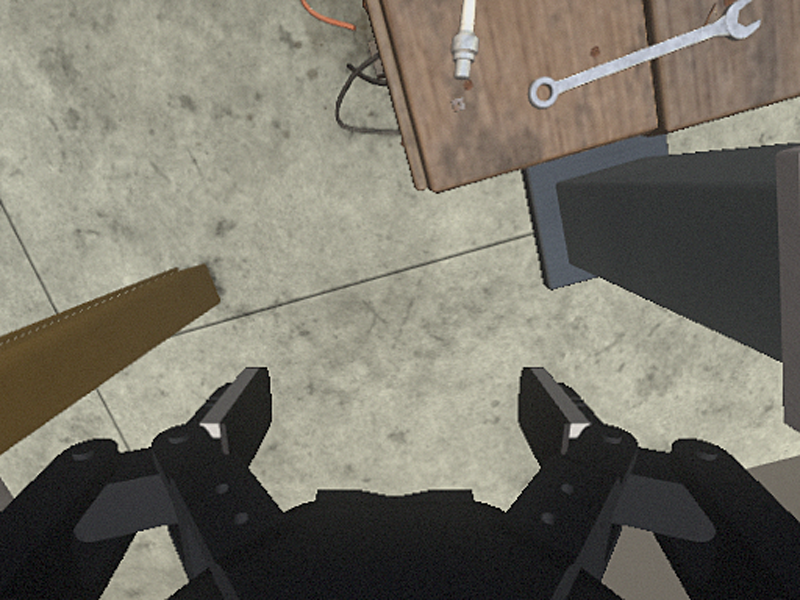

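The pictures show the jig at top (335,345), with packers to its right: orange large (455,296), orange small decoy (490,270), purple and turquoise decoys, yellow (528,292), green (476,375), white (551,362). Next: enlarged crops and a point cloud from depth.

```bash
cat > h.py <<'E'
import cv2,numpy as np
from bench import manip, optics
from scipy.spatial.transform import Rotation as Rn
def cloud(n,d,T=None):
    c=optics.calibration(n); K=np.array([[c['fx'],0,c['cx']],[0,c['fy'],c['cy']],[0,0,1.]])
    h,w=d.shape; u,v=np.meshgrid(np.arange(w),np.arange(h))
    q=cv2.undistortPoints(np.stack([u,v],-1).reshape(-1,1,2).astype(float),K,c['dist_coeffs']).reshape(h,w,2)
    P=np.dstack([q*d[...,None],d])
    if n=='wrist':
        H=c['hand_eye']; P=P@H[:3,:3].T+H[:3,3]
        return P@T[:3,:3].T+T[:3,3]
    return (P-c['t'])@c['R']
def q2R(q): return Rn.from_quat(np.roll(q,-1)).as_matrix()
def R2q(R): return np.roll(Rn.from_matrix(R).as_quat(),1)
def toolT():
    s=manip.read_state(); T=np.eye(4); T[:3,:3]=q2R(s['tool_rot']); T[:3,3]=s['position']; return T
E
python3 - <<'E'
from h import *
for n,(x0,y0,x1,y1),nm in [("top",(170,185,260,255),"jig"),("top",(255,165,405,265),"pk"),("scene",(160,130,370,310),"sc")]:
    z=np.load(f"pics/{n}0.npz"); p=z['p'][y0:y1,x0:x1,::-1]
    s=800/(x1-x0); cv2.imwrite(f"pics/c_{nm}.png",cv2.resize(p,None,fx=s*.8,fy=s*.8,interpolation=cv2.INTER_CUBIC))
z=np.load("pics/top0.npz"); P=cloud("top",z['d'])
# packers: by height/colour
hsv=cv2.cvtColor(z['p'],cv2.COLOR_RGB2HSV)
for nm,(u,v) in dict(orange=(455,296),sorange=(490,270),purple=(424,334),turq=(434,240),yellow=(528,292),green=(476,375),white=(551,362)).items():
    u=int(u*.64);v=int(v*.64); W=P[v-14:v+15,u-14:u+15].reshape(-1,3)
    top=np.percentile(W[:,2],97); m=W[:,2]>top-.008; Q=W[m]
    r=cv2.minAreaRect(Q[:,:2].astype(np.float32)*1000); print(nm,top,Q.mean(0),m.sum(),r)
E
```

```text
orange 0.06303754171745085 [ 0.57456592 -0.09027366  0.0822961 ] 295 ((444.4649658203125, -50.41937255859375), (60.434478759765625, 343.1180114746094), 72.43191528320312)
sorange 0.043663246040563326 [ 0.60795697 -0.1561199   0.09672724] 147 ((473.6497802734375, -63.241058349609375), (48.751094818115234, 409.13885498046875), 56.24137878417969)
purple 0.04552355389015757 [ 0.51375619 -0.02592713  0.06026046] 155 ((416.63037109375, 7.8158721923828125), (40.55166244506836, 253.9033203125), 70.91150665283203)
turq 0.06353179290067497 [ 0.69327199 -0.06458356  0.0649221 ] 263 ((505.9508056640625, -36.06976318359375), (65.77250671386719, 446.89569091796875), 81.31732940673828)
yellow 0.06237365193135661 [ 0.56156414 -0.22443434  0.09195568] 123 ((433.31451416015625, -114.61663818359375), (33.107391357421875, 406.05694580078125), 49.36246871948242)
green 0.06196564885224241 [ 0.42344721 -0.11076725  0.06746965] 161 ((359.6148681640625, -57.66193389892578), (44.078182220458984, 219.7389678955078), 49.73078155517578)
white 0.06316314599517792 [ 0.42547797 -0.24218633  0.10897198] 190 ((356.8665771484375, -129.4449920654297), (48.93311309814453, 342.6146240234375), 30.849267959594727)
```

View pics/c_jig.png

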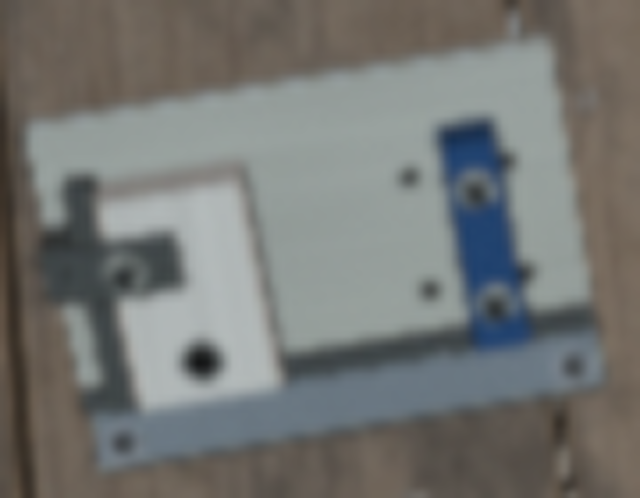

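View pics/c_pk.png

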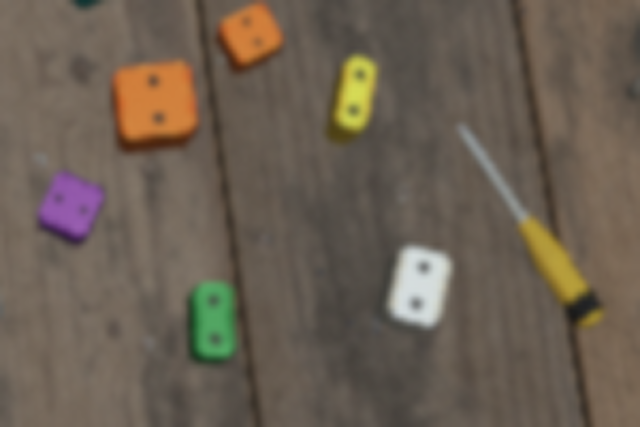

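View pics/c_sc.png

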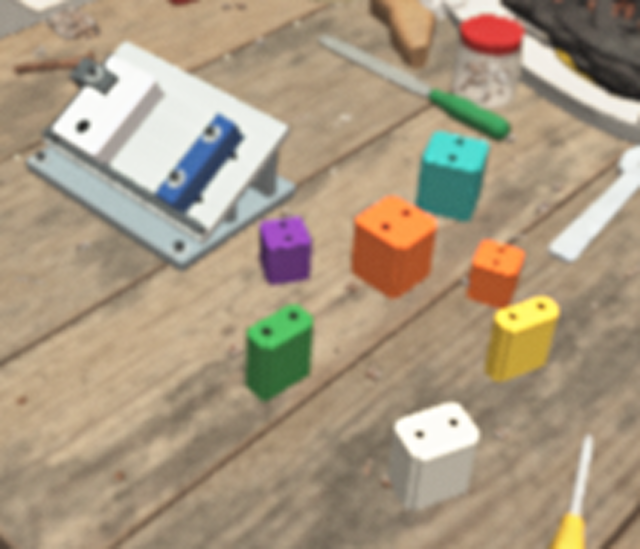

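```bash
python3 - <<'E'
from h import *
for cam in ("top","scene"):
    z=np.load(f"pics/{cam}0.npz"); d=z['d']; P=cloud(cam,d); ok=d>0; p=z['p']
    hsv=cv2.cvtColor(p,cv2.COLOR_RGB2HSV).astype(int)
    print(cam,"bench z",np.median(P[...,2][ok&(abs(P[...,2])<.02)]))
    reg=ok&(P[...,0]>.25)&(P[...,0]<.75)&(P[...,1]>-.35)&(P[...,1]<.02)
    for nm,(lo,hi) in dict(yellow=(24,34),orange=(5,16),green=(50,70)).items():
        m=reg&(hsv[...,0]>=lo)&(hsv[...,0]<=hi)&(hsv[...,1]>130)&(P[...,2]>.053)&(P[...,2]<.075)
        n,l,st,_=cv2.connectedComponentsWithStats(m.astype(np.uint8))
        for i in range(1,n):
            if st[i,4]<30: continue
            Q=P[l==i]; r=cv2.minAreaRect(Q[:,:2].astype(np.float32)*1000)
            print(nm,Q.mean(0).round(4),np.median(Q[:,2]).round(4),st[i,4],np.round(r[0],1),np.round(r[1],1),round(r[2],1))
    # bed plane
    m=ok&(P[...,0]>.3)&(P[...,0]<.65)&(P[...,1]>.0)&(P[...,1]<.4)&(P[...,2]>.03)
    Q=P[m]; rng=np.random.default_rng(0); best=0
    for _ in range(2000):
        a=Q[rng.integers(len(Q),size=3)]; nn=np.cross(a[1]-a[0],a[2]-a[0]); L=np.linalg.norm(nn)
        if L<1e-6: continue
        nn/=L; nn*=np.sign(nn[2]); 
        if abs(nn[2]-np.cos(np.pi/6))>.06: continue
        c=abs((Q-a[0])@nn)<.002
        if c.sum()>best: best=c.sum(); I=c
    c0=Q[I].mean(0); nn=np.linalg.svd(Q[I]-c0)[2][2]; nn*=np.sign(nn[2])
    print("plane n",nn,"c",c0,best,"tilt",np.degrees(np.arccos(nn[2])),"az",np.degrees(np.arctan2(nn[1],nn[0])))
    y=np.cross([0,0,1],-nn*np.array([1,1,0]));y/=np.linalg.norm(y); x=np.cross(y,nn)
    print("x",x,"y",y)
    H=(P-c0)@nn; X=(P-c0)@x; Y=(P-c0)@y
    np.savez(f"pics/bed_{cam}.npz",n=nn,c=c0,x=x,y=y)
    blue=m&(hsv[...,0]>100)&(hsv[...,0]<125)&(hsv[...,1]>120)
    for nm,mm in (("blue",blue&(H>.02)&(H<.033)),("part",m&(H>.024)&(H<.032)&~blue)):
        print(nm,mm.sum(),"X",np.percentile(X[mm],[0,2,50,98,100]).round(4),"Y",np.percentile(Y[mm],[0,2,50,98,100]).round(4),"H",np.median(H[mm]))
E
```

```text
top bench z -0.00014898460628944693
yellow [ 0.5679 -0.2302  0.0594] 0.0591 114 [ 568.5 -231. ] [21.8 49.7] 72.2
orange [ 0.5788 -0.0921  0.0594] 0.0595 299 [579.1 -92.5] [53.5 50.5] 89.6
green [ 0.4212 -0.1017  0.0587] 0.0585 35 [ 419.9 -102.4] [42.4  9.2] 2.5
plane n [-0.48478101 -0.02980838  0.87412747] c [0.53537084 0.12601143 0.06355267] 937 tilt 29.058120601809087 az -176.48140800383874
x [0.87247968 0.05364732 0.48569658] y [-0.06137242  0.99811494  0.        ]
blue 126 X [-0.0719 -0.0678 -0.0251  0.0206  0.0214] Y [-0.0626 -0.061  -0.0517 -0.0423 -0.0417] H 0.02856773945449736
part 575 X [-0.0699 -0.0676 -0.0243  0.0204  0.0226] Y [-0.0639 -0.0622  0.0623  0.1186  0.1244] H 0.027668584664676442
scene bench z 0.0005216594502092063
yellow [ 0.5686 -0.2325  0.0601] 0.0603 138 [ 569.2 -232.1] [21.5 49.3] 72.7
orange [ 0.5779 -0.0957  0.0597] 0.0603 316 [580.7 -93.9] [54.4 52.7] 87.7
green [ 0.4231 -0.1158  0.0596] 0.0599 168 [ 423.7 -113.6] [25.  46.2] 85.1
plane n [-0.49896135 -0.02398819  0.86629218] c [0.53606582 0.1124937  0.06379496] 1101 tilt 29.96941562950137 az -177.24755310536972
x [0.86529277 0.04160003 0.49953765] y [-0.04802079  0.99884634  0.        ]
blue 171 X [-0.0675 -0.0671 -0.0245  0.0184  0.0192] Y [-0.0521 -0.0517 -0.047  -0.0327 -0.0313] H 0.027106516404099126
part 550 X [-0.0685 -0.0671 -0.0265  0.0208  0.0226] Y [-0.05   -0.0453  0.0718  0.111   0.1387] H 0.028276234629142513
```

```bash
cat >> h.py <<'E'
def Rdown(yaw,s=1): # jaws (tool y) along yaw dir
    y=s*np.array([np.cos(yaw),np.sin(yaw),0]); z=np.array([0,0,-1.]); return np.column_stack([np.cross(y,z),y,z])
def Rbed(yaw,s=1,tilt=np.pi/6): # bed x azimuth yaw
    y=s*np.array([np.cos(yaw)*np.cos(tilt),np.sin(yaw)*np.cos(tilt),np.sin(tilt)]); z=np.array([np.cos(yaw)*np.sin(tilt),np.sin(yaw)*np.sin(tilt),-np.cos(tilt)])
    return np.column_stack([np.cross(y,z),y,z])
E
python3 - <<'E'
from h import *
yw=.055
for s in (1,-1):
    for nm,p,R in (("jigview",[.42,.15,.28],Rbed(yw,s)),("place",[.53,.15,.12],Rbed(yw,s)),("orange",[.579,-.0925,.035],Rdown(0,s)),("orange up",[.579,-.0925,.2],Rdown(0,s)),("yell",[.5685,-.231,.035],Rdown(-.31,s)),("yup",[.5685,-.231,.2],Rdown(-.31,s))):
        print(s,nm,manip.ik(np.array(p),R2q(R)))
E
```

```text
1 jigview [ 1.07565043 -0.34312704 -0.59383742  0.50330967 -1.08367107  1.93475127]
1 place [ 0.69390837 -0.00740493 -0.82395425  0.78151181 -0.43709557  1.83767789]
1 orange [ 0.10805026  0.4359593  -0.09426845  0.         -1.04056858  3.0335424 ]
1 orange up [ 0.10805026  0.3307392   0.18506638  0.         -1.42512351  3.0335424 ]
1 yell [-0.13160632  0.48326169 -0.01565195  0.         -1.07188268  2.96319897]
1 yup [-0.13160632  0.38591375  0.26560112  0.         -1.45048369  2.96319897]
-1 jigview [ 1.07565043 -0.34312704 -0.59383742  0.50330967 -1.08367107 -1.20684138]
-1 place [ 0.69390837 -0.00740493 -0.82395425  0.78151181 -0.43709557 -1.30391476]
-1 orange [ 0.10805026  0.4359593  -0.09426845  0.         -1.04056858 -0.10805026]
-1 orange up [ 0.10805026  0.3307392   0.18506638  0.         -1.42512351 -0.10805026]
-1 yell [-0.13160632  0.48326169 -0.01565195  0.         -1.07188268 -0.17839368]
-1 yup [-0.13160632  0.38591375  0.26560112  0.         -1.45048369 -0.17839368]
```

```bash
python3 - <<'E'
from h import *
yw=.055; R=Rbed(yw,-1); n=-R[:,2]
g=np.array([.515,.135,.052])
manip.move_ptp(g+n*.17,R2q(R))
T=toolT(); p,d=optics.camera("wrist"); np.savez("pics/wj.npz",p=p,d=d,T=T)
cv2.imwrite("pics/wj.png",cv2.resize(p[:,:,::-1],(800,600),interpolation=cv2.INTER_CUBIC))
print(manip.read_state()['clock'],T)
E
```

```text
1.9333 [[ 5.60077307e-02 -8.64439772e-01  4.99606860e-01  4.30460487e-01]
 [-9.98430300e-01 -4.83586180e-02  2.82556222e-02  1.31216809e-01]
 [-2.64986268e-04 -5.00405161e-01 -8.65791317e-01  1.99734545e-01]
 [ 0.00000000e+00  0.00000000e+00  0.00000000e+00  1.00000000e+00]]
```

View pics/wj.png

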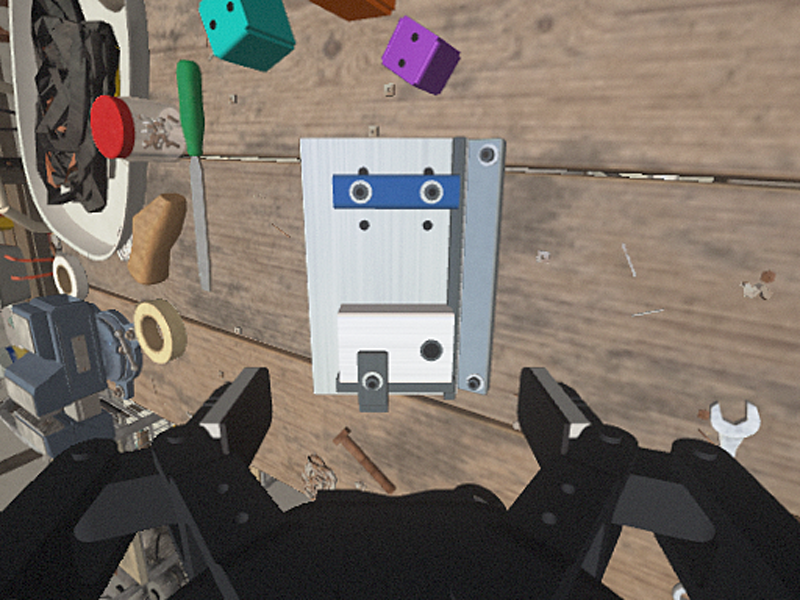

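The wrist view shows the stop (blue, rows 175–208 in the enlarged picture) and the part's gap edge (rows ~305–313), almost square to the image. Fit it from depth.

```bash
python3 - <<'E'
from h import *
z=np.load("pics/wj.npz"); d=z['d'];p=z['p'];T=z['T']; P=cloud("wrist",d,T); ok=d>0
hsv=cv2.cvtColor(p,cv2.COLOR_RGB2HSV).astype(int)
v,u=np.mgrid[:384,:512]
# bed between stop and part
m=ok&(u>200)&(u<285)&(v>150)&(v<188)
Q=P[m]; c0=Q.mean(0); s=np.linalg.svd(Q-c0); nn=s[2][2]; nn*=np.sign(nn[2]); print("n",nn,np.degrees(np.arccos(nn[2])),np.degrees(np.arctan2(-nn[1],-nn[0])),"res",np.std((Q-c0)@nn))
yw=np.radians(3.2)
blue=ok&(hsv[...,0]>100)&(hsv[...,0]<125)&(hsv[...,1]>120)&(u>200)&(u<300)&(v>105)&(v<140)
R=Rbed(yw,1); x=R[:,1]; y=np.array([-np.sin(yw),np.cos(yw),0]); n=-R[:,2]
X=(P-c0)@x;Y=(P-c0)@y;H=(P-c0)@n
print("bed H vs X slope",np.polyfit(X[m],H[m],1),np.polyfit(Y[m],H[m],1))
r=cv2.minAreaRect(P[blue&(H>.015)][:,:].dot(np.array([x,y]).T).astype(np.float32)*1000); print(r)
np.set_printoptions(precision=1,suppress=True,linewidth=200)
for uc in range(218,292,8):
    col=[(int(vv),Y[vv,uc]*1e3,H[vv,uc]*1e3) for vv in list(range(110,118))+list(range(126,140))+list(range(188,206))]
    if uc in(218+24,): print(np.array(col))
# edges: boundary per column
e=[];f=[];xs=[]
for uc in range(222,282):
    b=np.where(blue[:,uc]&(H[:,uc]>.022))[0]; 
    if len(b)<8: continue
    vv=np.arange(150,215); w=vv[(H[150:215,uc]>.024)]
    e.append((X[b.max(),uc],Y[b.max(),uc],Y[b.min(),uc])); f.append((X[w.min(),uc],Y[w.min(),uc]))
e=np.array(e);f=np.array(f)
print("stop inner",np.polyfit(e[:,0],e[:,1],1),"outer",np.polyfit(e[:,0],e[:,2],1)); print("part",np.polyfit(f[:,0],f[:,1],1),"median gap",np.median(f[:,1])-np.median(e[:,1]))
for nm,mm in(("stop",blue&(H>.02)&(H<.031)),("part",ok&(H>.025)&(H<.031)&(v>190)&(v<240)&(u>200)&(u<300))):
    print(nm,(np.percentile(X[mm],[1,99])*1e3),np.percentile(Y[mm],[0.5,99])*1e3,np.median(H[mm]))
print(c0*1e3)
E
```

```text
n [-0.49797756 -0.02607033  0.86679795] 29.911353558811456 2.996837023165237 res 0.0007271928850424064
bed H vs X slope [-1.55176611e-03 -6.02362567e-17] [-1.77524923e-03 -6.01972859e-17]
((476.8504333496094, 42.937255859375), (22.861400604248047, 89.33637237548828), 89.56133270263672)
[[110.  -71.7   0.9]
 [111.  -70.5   0.6]
 [112.  -69.   24.9]
 [113.  -67.8  27.8]
 [114.  -66.8  28.5]
 [115.  -65.7  29.1]
 [116.  -64.7  28. ]
 [117.  -63.6  29.7]
 [126.  -54.   28.4]
 [127.  -52.8  27.1]
 [128.  -51.8  28.3]
 [129.  -50.7  28.7]
 [130.  -49.5  26.6]
 [131.  -48.4  26.5]
 [132.  -47.4  27.2]
 [133.  -46.1  23.8]
 [134.  -43.6   1.1]
 [135.  -42.3  -0.7]
 [136.  -41.2   0.3]
 [137.  -40.    0.2]
 [138.  -38.8   0.3]
 [139.  -37.5  -0.4]
 [188.   24.8  -0.3]
 [189.   26.6  -2.2]
 [190.   27.6  -0.8]
 [191.   28.5   0.7]
 [192.   30.    0.1]
 [193.   31.5  -0.2]
 [194.   32.6   0.7]
 [195.   32.8   4.3]
 [196.   32.5  10.1]
 [197.   32.8  13.4]
 [198.   33.   17. ]
 [199.   32.8  21.8]
 [200.   33.5  23.6]
 [201.   34.1  25.8]
 [202.   35.1  26.5]
 [203.   36.5  26.3]
 [204.   37.4  27.5]
 [205.   38.3  28.5]]
stop inner [-0. -0.] outer [ 0.  -0.1]
part [0.1 0. ] median gap 0.08032703542148599
stop [-57.4  30.9] [-69.  -47.3] 0.027854985421326955
part [-57.7  31.2] [32.9 83.3] 0.027958184584856584
[526.1 130.4  57.8]
```

```bash
python3 - <<'E'
from h import *
z=np.load("pics/wj.npz"); d=z['d'];T=z['T']; P=cloud("wrist",d,T)
c0=np.array([.5261,.1304,.0578]); yw=np.radians(3.1); R=Rbed(yw,1); x=R[:,1]; y=np.array([-np.sin(yw),np.cos(yw),0]); n=-R[:,2]
X=(P-c0)@x;Y=(P-c0)@y;H=(P-c0)@n
m=(d>0)&(abs(Y-.0328)<.003)&(H>.004)&(H<.02)&(abs(X+.0133)<.042)
print(m.sum(),np.polyfit(X[m]+.0133,Y[m],1),"deg",np.degrees(np.polyfit(X[m],Y[m],1)[0]))
# stop outer edge: first pixel rows
hsv=cv2.cvtColor(z['p'],cv2.COLOR_RGB2HSV).astype(int)
pts=[]
for uc in range(218,290):
    for vv in range(105,125):
        if d[vv,uc]>0 and H[vv,uc]>.02: pts.append((X[vv,uc],Y[vv,uc]));break
pts=np.array(pts); k=np.polyfit(pts[:,0],pts[:,1],1); print("outer",np.degrees(k[0]),np.median(pts[:,1]))
O=c0-.0133*x+.0328*y; print("origin",O)
R=Rdown(0,-1)
manip.move_ptp([.575,-.14,.23],R2q(Rdown(-.15,-1)))
T=toolT(); p,d=optics.camera("wrist"); np.savez("pics/wp.npz",p=p,d=d,T=T)
cv2.imwrite("pics/wp.png",cv2.resize(p[:,:,::-1],(800,600),interpolation=cv2.INTER_CUBIC))
P=cloud("wrist",d,T); hsv=cv2.cvtColor(p,cv2.COLOR_RGB2HSV).astype(int)
for nm,(lo,hi) in dict(yellow=(24,34),orange=(5,16),white=(0,180)).items():
    m=(d>0)&(hsv[...,0]>=lo)&(hsv[...,0]<=hi)&(hsv[...,1]>130)&(P[...,2]>.056)&(P[...,2]<.07)
    k,l,st,_=cv2.connectedComponentsWithStats(m.astype(np.uint8))
    for i in range(1,k):
        if st[i,4]<200: continue
        Q=P[l==i]; r=cv2.minAreaRect(Q[:,:2].astype(np.float32)*1000)
        print(nm,np.median(Q[:,2]).round(4),st[i],np.round(r[0],1),np.round(r[1],1),round(r[2],1))
print(manip.read_state()['clock'])
E
```

```text
262 [-0.00068504  0.03260835] deg -0.03924977101823652
outer -0.6594063949162485 -0.06902461455657805
origin [0.51282493 0.16252912 0.05115   ]
yellow 0.0593 [224  86  43  24 650] [ 569.2 -231.7] [20.5 49.5] 71.3
white 0.0592 [224  86  43  24 681] [ 569.1 -231.7] [21.8 49.8] 71.6
white 0.0595 [351 165  39  23 713] [ 425.9 -113.1] [27.3 49.8] 84.8
white 0.0595 [ 232  186   42   43 1363] [580.7 -93.5] [54.4 49.8] 89.8
white 0.0593 [149 215  48  44 893] [696.3 -66.9] [49.8 53.4] 24.6
white 0.0629 [314 293  29  21 214] [492.4  68.3] [43.6 22.2] 3.0
3.1917
```

View pics/wp.png

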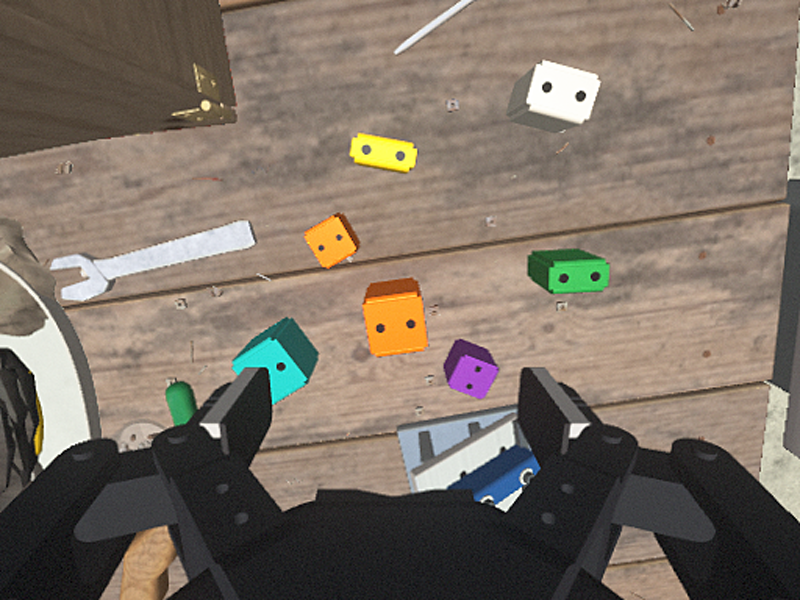

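```bash
python3 - <<'E'
from h import *
q=R2q(Rdown(-.002,-1))
manip.move_ptp([.5805,-.0935,.12],q)
manip.servo_line([.5805,-.0935,.031],vel=.12)
s=manip.read_state(); print(s['clock'],s['position'],s['ft_force'])
manip.close(); s=manip.read_state(); print(s['clock'],s['grip_width'],s['position'],s['ft_force'])
manip.servo_line([.5805,-.0935,.15],vel=.15)
T=toolT(); p,d=optics.camera("wrist"); np.savez("pics/wo.npz",p=p,d=d,T=T)
cv2.imwrite("pics/wo.png",cv2.resize(p[:,:,::-1],(800,600),interpolation=cv2.INTER_CUBIC))
s=manip.read_state(); print(s['clock'],s['grip_width'],s['position'],s['ft_force'])
E
```

```text
4.6333 [ 0.58142342 -0.09371774  0.03217909] [ 0.08071076 -0.56017989 -0.39877213]
5.075 0.5593347932579774 [ 0.58140958 -0.09358105  0.03217443] [-0.63554334 -0.19378021  5.9130178 ]
6.0667 0.5588795191769756 [ 0.57953354 -0.09337793  0.14838013] [ 0.54875166  0.46409455 -2.07087719]
```

View pics/wo.png

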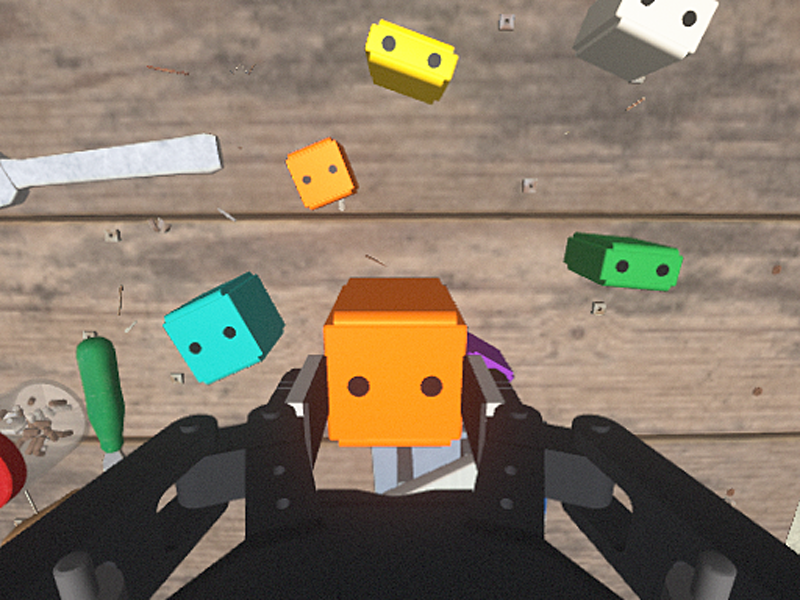

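```bash
cat >> h.py <<'E'
YW=np.radians(3.08); O=np.array([0.51282493,0.16252912,0.05115])
BX=np.array([np.cos(YW)*np.cos(np.pi/6),np.sin(YW)*np.cos(np.pi/6),.5]); BY=np.array([-np.sin(YW),np.cos(YW),0]); BN=np.cross(BX,BY)
BR=Rbed(YW,-1); BQ=R2q(BR)
def bp(x,y,h,drop=.032): return O+x*BX+y*BY+(h+drop)*BN   # TCP for packer bottom at (x,y,h)
def tell(base=0):
    s=manip.read_state(); f=s['ft_force']; r=s['position']-O
    fb=np.array([f@BX,f@BY,f@BN]); b=np.array([r@BX,r@BY,r@BN])
    print("t%.2f bed mm"%s['clock'],(b*1e3).round(2),"F",(fb-base).round(2),"w%.3f"%s['grip_width']); return b,fb
E
python3 - <<'E'
from h import *
for p in (bp(-.013,-.032,.09),): print(p,manip.ik(p,BQ))
manip.servo_line([.5,-.05,.22],vel=.25)
manip.move_ptp(bp(-.013,-.032,.09),BQ); tell()
manip.servo_line(bp(-.013,-.032,.045),vel=.1); tell()
T=toolT(); p,d=optics.camera("wrist"); np.savez("pics/wo2.npz",p=p,d=d,T=T)
cv2.imwrite("pics/wo2.png",cv2.resize(p[:,:,::-1],(800,600),interpolation=cv2.INTER_CUBIC))
p,d=optics.camera("scene"); cv2.imwrite("pics/so2.png",cv2.resize(p[130:260,140:310,::-1],None,fx=4,fy=4,interpolation=cv2.INTER_CUBIC))
E
```

```text
[0.44239035 0.12669289 0.1503051 ] [ 0.88880697 -0.24319039 -0.90651703  0.6618686  -0.64739177 -1.31926852]
t7.70 bed mm [-12.3  -32.11 121.86] F [-0.02  0.91 -1.26] w0.555
t8.30 bed mm [-12.2  -32.59  76.92] F [-0.01 -0.74 -1.39] w0.559
```

View pics/wo2.png

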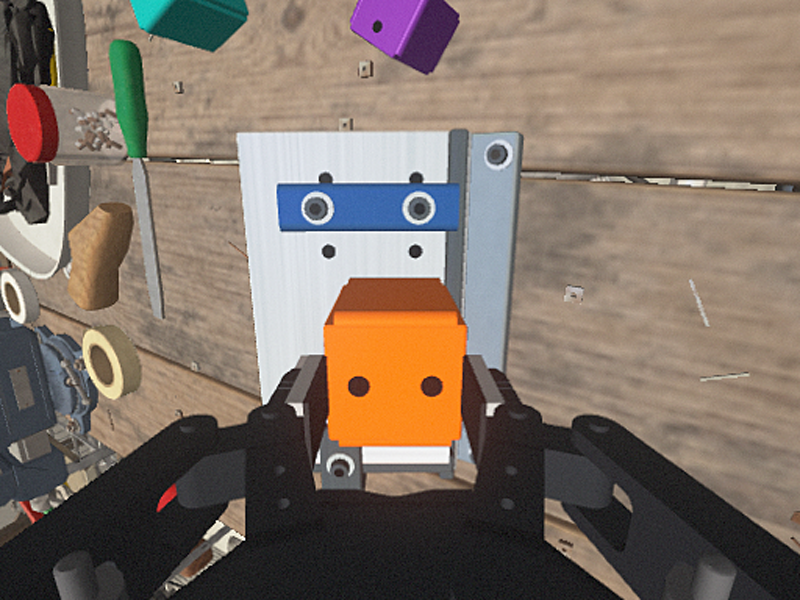

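View pics/so2.png

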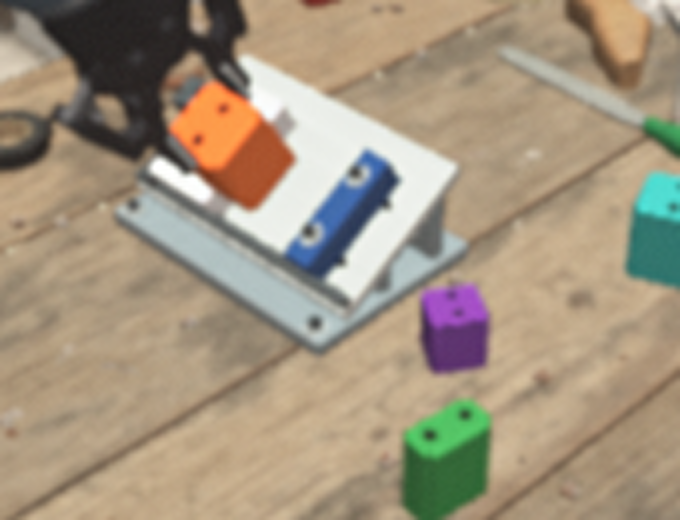

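Orange is held square above the gap, square to the stop (rows 183–230). Lowering with force checks, then feeling for the part face.

```bash
python3 - <<'E'
from h import *
import sys
_,b0=tell()
for h in (.03,.018,.010,.006,.004):
    manip.servo_line(bp(-.013,-.032,h),vel=.06); b,f=tell(b0)
    if np.abs(f-b0).max()>6: print("contact"); sys.exit()
_,b0=tell()
for k in range(1,20):
    y=-.032+.0006*k
    manip.servo_line(bp(-.013,y,.004),vel=.03); b,f=tell(b0)
    if abs((f-b0)[1])>3.5 or np.abs(f-b0).max()>10: print("contact cmd",y); break
E
```

```text
t8.40 bed mm [-12.02 -31.77  77.49] F [-1.54  0.2  -1.81] w0.565
t8.80 bed mm [-12.79 -32.22  62.27] F [ 0.88 -0.52  0.05] w0.559
t9.15 bed mm [-12.79 -32.4   50.27] F [ 0.81 -0.36 -0.14] w0.558
t9.43 bed mm [-12.83 -32.54  42.24] F [0.84 0.23 0.48] w0.557
t9.68 bed mm [-12.83 -32.32  38.25] F [ 0.37  0.07 -0.14] w0.555
t9.93 bed mm [-12.86 -32.14  36.17] F [ 0.71 -0.09 -0.11] w0.563
t9.93 bed mm [-12.86 -32.14  36.17] F [-0.83  0.11 -1.93] w0.563
t10.18 bed mm [-12.9  -31.3   36.11] F [-0.01  0.17 -0.25] w0.560
t10.43 bed mm [-13.02 -30.76  36.  ] F [-0.    0.12 -0.6 ] w0.558
t10.68 bed mm [-13.   -30.19  35.99] F [-0.89 -0.29  0.31] w0.559
t10.93 bed mm [-12.98 -29.57  35.99] F [-0.33  0.59  0.03] w0.558
t11.18 bed mm [-13.   -28.96  35.99] F [1.   0.04 0.27] w0.561
t11.43 bed mm [-13.   -28.37  35.99] F [0.72 0.11 0.88] w0.561
t11.68 bed mm [-12.98 -27.74  36.01] F [-0.04 -1.18 -0.36] w0.559
t11.93 bed mm [-12.99 -27.17  36.  ] F [0.32 0.46 0.31] w0.558
t12.18 bed mm [-13.06 -26.85  35.97] F [-0.01 -2.59  1.78] w0.558
t12.43 bed mm [-13.07 -26.55  35.99] F [ 0.65 -4.05  3.02] w0.555
contact cmd -0.026000000000000002
```

```bash
python3 - <<'E'
from h import *
y=-.0274
manip.servo_line(bp(-.013,y,.004),vel=.03); _,b0=tell()
for k in range(1,16):
    h=.004-.0006*k
    manip.servo_line(bp(-.013,y,h),vel=.03); b,f=tell(b0)
    if abs((f-b0)[2])>5 or np.abs(f-b0).max()>10: print("contact cmd",h); break
E
```

```text
t12.68 bed mm [-12.94 -27.02  36.01] F [-1.96 -0.4  -2.41] w0.557
t12.93 bed mm [-12.95 -27.2   35.37] F [0.79 0.04 0.89] w0.558
t13.18 bed mm [-13.04 -27.41  34.76] F [0.39 0.2  0.23] w0.554
t13.43 bed mm [-13.04 -27.47  34.15] F [-0.1   0.47  1.16] w0.557
t13.68 bed mm [-13.04 -27.5   33.55] F [0.82 0.4  0.93] w0.557
t13.93 bed mm [-13.04 -27.49  32.96] F [1.62 1.35 0.24] w0.558
t14.18 bed mm [-12.87 -27.47  32.53] F [ 1.01 -0.72  5.77] w0.556
contact cmd 0.0004000000000000002
```

```bash
python3 - <<'E'
from h import *
y=-.0274
manip.servo_line(bp(-.013,y,-.0004),vel=.03); tell()
manip.let_go(); tell()
manip.servo_line(bp(-.013,y,.05),vel=.12); tell()
T=toolT(); p,d=optics.camera("wrist"); np.savez("pics/wo3.npz",p=p,d=d,T=T)
cv2.imwrite("pics/wo3.png",cv2.resize(p[:,:,::-1],(800,600),interpolation=cv2.INTER_CUBIC))
E
```

```text
t14.43 bed mm [-12.6  -27.45  32.39] F [-5.88 -2.09 18.96] w0.559
t14.90 bed mm [-12.88 -27.32  31.54] F [-0.44 -0.76 -0.27] w1.000
t15.61 bed mm [-13.24 -27.42  81.73] F [-0.65 -0.37  0.  ] w0.998
```

View pics/wo3.png

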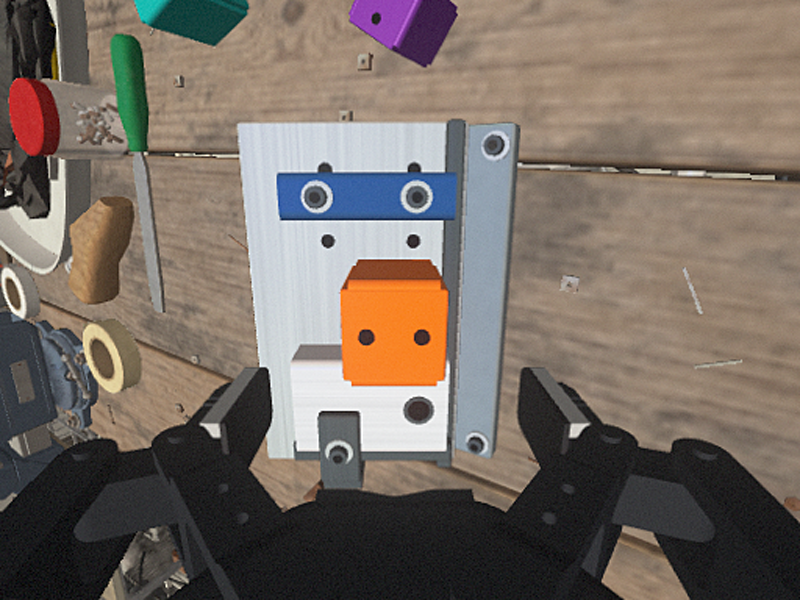

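```bash
python3 - <<'E'
from h import *
yaw=np.radians(-18.5); q=R2q(Rdown(yaw,-1))
manip.servo_line(bp(-.013,-.05,.13),vel=.25)
manip.move_ptp([.569,-.2316,.13],q)
T=toolT(); p,d=optics.camera("wrist"); P=cloud("wrist",d,T); hsv=cv2.cvtColor(p,cv2.COLOR_RGB2HSV).astype(int)
m=(d>0)&(hsv[...,0]>=24)&(hsv[...,0]<=34)&(hsv[...,1]>130)&(P[...,2]>.054)&(P[...,2]<.07)&(abs(P[...,0]-.569)<.05)&(abs(P[...,1]+.2316)<.05)
Q=P[m]; print(len(Q),np.median(Q[:,2]),cv2.minAreaRect(Q[:,:2].astype(np.float32)*1000))
cv2.imwrite("pics/wy0.png",cv2.resize(p[:,:,::-1],(800,600),interpolation=cv2.INTER_CUBIC))
print(manip.read_state()['clock'])
E
```

```text
1023 0.059367851987968887 ((569.3824462890625, -232.4671630859375), (20.11213493347168, 49.32813262939453), 71.54598236083984)
17.6083
```

View pics/wy0.png

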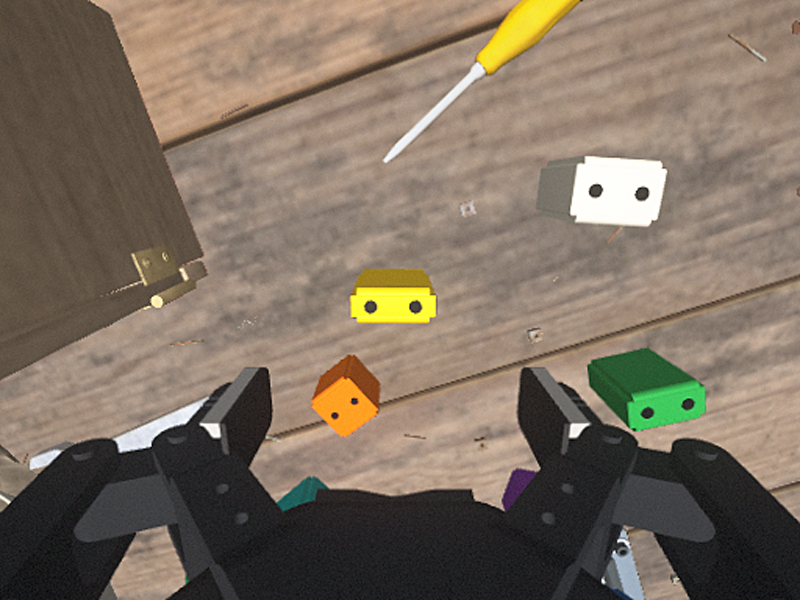

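```bash
python3 - <<'E'
from h import *
c=[.5692,-.2319]
manip.servo_line(c+[.031],vel=.12)
s=manip.read_state(); print(s['clock'],s['position'],s['ft_force'])
manip.close(); s=manip.read_state(); print(s['grip_width'],s['position'],s['ft_force'])
manip.servo_line(c+[.16],vel=.18)
manip.servo_line([.5,-.05,.24],vel=.25)
manip.move_ptp(bp(-.013,-.0664,.09),BQ); tell()
manip.servo_line(bp(-.013,-.0664,.075),vel=.1); _,f=tell()
T=toolT(); p,d=optics.camera("wrist"); np.savez("pics/wy1.npz",p=p,d=d,T=T)
cv2.imwrite("pics/wy1.png",cv2.resize(p[:,:,::-1],(800,600),interpolation=cv2.INTER_CUBIC))
E
```

```text
18.5833 [ 0.56992816 -0.23199077  0.03202811] [-0.25517103 -0.3112326  -0.01163877]
0.5532487209524035 [ 0.56996263 -0.23227778  0.03217726] [-0.27637826 -1.1112906   5.3651558 ]
t21.81 bed mm [-11.94 -66.67 122.21] F [ 1.38  1.15 -0.22] w0.553
t22.11 bed mm [-12.14 -67.32 106.73] F [ 0.37 -0.46 -0.12] w0.550
```

View pics/wy1.png

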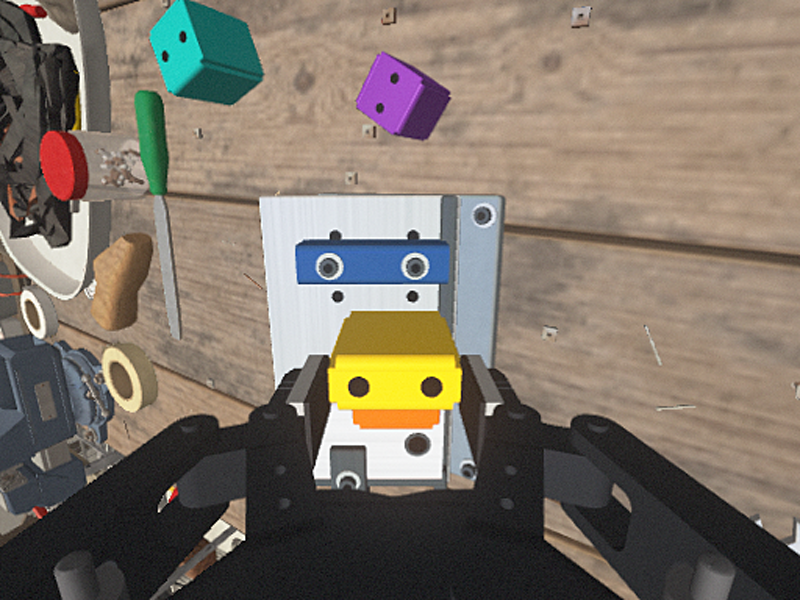

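```bash
python3 - <<'E'
from h import *
z=np.load("pics/wo3.npz"); d=z['d'];p=z['p']; P=cloud("wrist",d,z['T'])-O; X=P@BX;Y=P@BY;H=P@BN
hsv=cv2.cvtColor(p,cv2.COLOR_RGB2HSV).astype(int)
m=(d>0)&(hsv[...,0]>=5)&(hsv[...,0]<=16)&(hsv[...,1]>130)&(abs(X)<.06)&(Y<.02)&(Y>-.08)
t=m&(H>.055); print("top H",np.median(H[t])); r=cv2.minAreaRect(np.c_[X[t],Y[t]].astype(np.float32)*1000); print(r)
f=m&(H>.006)&(H<.05)&(X>-.034)&(X<.008); print("outer face Y",np.median(Y[f]),f.sum(),np.polyfit(X[f],Y[f],1))
b=(d>0)&(hsv[...,0]>100)&(hsv[...,0]<125)&(hsv[...,1]>120)&(H>.02)&(H<.034)&(abs(X)<.05); print("stop Y",np.percentile(Y[b],[0.5,99.5]),"X",np.percentile(X[b],[1,99]))
g=(d>0)&(hsv[...,1]<60)&(abs(X)<.03)&(Y>-.074)&(Y<-.058); print("bed H",np.median(H[g]))
E
```

```text
top H 0.060007788551659336
((10.351444244384766, -28.30223846435547), (53.09651565551758, 97.5513916015625), 89.87090301513672)
outer face Y -0.05454972737867997 532 [-0.00229464 -0.05458135]
stop Y [-0.10251551 -0.07916718] X [-0.04401878  0.04446764]
bed H 0.0001308287145651423
```

Orange's outer face is at Y=-54.5 mm, square (0.1°), fully down; the stop is at -78.5. Target for yellow: -66.5. Lowering with force checks.

```bash
cat > down.py <<'E'
from h import *
import sys
y=float(sys.argv[1]); hs=eval(sys.argv[2]); lim=float(sys.argv[3]); b0=np.array(eval(sys.argv[4])) if len(sys.argv)>4 else None
if b0 is None:
    manip.hold(.1); _,b0=tell()
print(b0)
for h in hs:
    manip.servo_line(bp(-.013,y,h),vel=.06 if h>.035 else .03); b,f=tell(b0)
    if np.abs(f-b0).max()>lim: print("contact at",h); break
E
python3 down.py -.0665 "[.066,.062,.059,.057,.055,.05,.045,.04,.035,.031,.029,.027,.025]" 5
```

```text
t22.26 bed mm [-12.11 -66.49 107.34] F [-0.1   0.08 -0.96] w0.555
[-0.09675471  0.07855711 -0.95860011]
t22.56 bed mm [-13.09 -66.83  98.02] F [ 0.32 -0.26 -0.21] w0.550
t22.81 bed mm [-13.06 -66.64  94.02] F [-0.33 -0.45  0.18] w0.551
t23.06 bed mm [-13.13 -66.65  90.88] F [0.15 0.69 0.09] w0.554
t23.31 bed mm [-13.08 -66.59  88.89] F [-0.02 -0.12  0.84] w0.551
t23.56 bed mm [-13.13 -66.63  86.87] F [ 0.3  -0.43  0.52] w0.551
t23.81 bed mm [-13.31 -66.85  81.8 ] F [-0.69 -0.18  1.18] w0.553
t24.06 bed mm [-13.22 -66.85  76.91] F [-0.67 -0.29  0.26] w0.551
t24.31 bed mm [-13.17 -66.83  71.99] F [-0.56 -0.52  0.67] w0.550
t24.62 bed mm [-13.11 -66.75  66.99] F [-0.41 -0.74  0.36] w0.557
t24.91 bed mm [-13.11 -66.77  62.98] F [-0.43  0.49  1.05] w0.552
t25.16 bed mm [-13.05 -66.61  60.95] F [ 0.14 -0.36 -0.74] w0.551
t25.41 bed mm [-13.1  -66.64  58.9 ] F [ 0.27 -0.06  0.32] w0.551
t25.66 bed mm [-13.12 -66.68  56.9 ] F [-0.39 -0.22  0.87] w0.548
```

```bash
python3 down.py -.0665 "[.023,.021,.018,.015,.012,.009,.006,.004,.003,.0022,.0016,.001,.0005,0]" 5 "[-.1,-.2,-.8]"
```

```text
[-0.1 -0.2 -0.8]
t25.91 bed mm [-13.1  -66.66  54.93] F [-0.36 -0.32  0.52] w0.554
t26.16 bed mm [-13.1  -66.71  52.94] F [-1.61 -0.38 -0.22] w0.552
t26.41 bed mm [-13.13 -66.81  49.94] F [-0.3  -0.04  0.34] w0.553
t26.66 bed mm [-13.1  -66.82  46.98] F [ 0.97 -0.28  0.37] w0.550
t26.91 bed mm [-13.08 -66.85  44.02] F [-0.74  1.39  0.61] w0.549
t27.16 bed mm [-13.05 -66.87  41.04] F [-0.79 -0.23  0.12] w0.553
t27.41 bed mm [-13.03 -66.89  38.05] F [-1.5   0.38 -0.6 ] w0.557
t27.66 bed mm [-13.01 -66.76  36.04] F [0.49 0.45 0.61] w0.555
t27.91 bed mm [-12.99 -66.61  35.03] F [ 0.25 -0.95  0.33] w0.556
t28.16 bed mm [-13.02 -66.62  34.18] F [ 0.2   1.17 -0.29] w0.549
t28.41 bed mm [-13.05 -66.6   33.55] F [-0.    0.16 -0.65] w0.556
t28.66 bed mm [-13.03 -66.61  32.96] F [-0.05 -0.03 -0.54] w0.549
t28.91 bed mm [-12.87 -66.55  32.6 ] F [-0.29 -0.48  1.68] w0.557
t29.16 bed mm [-12.77 -66.54  32.48] F [-2.63 -0.47 14.25] w0.553
contact at 0
```

It went straight in and bottomed at the same height as orange. Release, retreat, check.

```bash
python3 - <<'E'
from h import *
manip.let_go(); tell()
manip.servo_line(bp(-.013,-.0665,.06),vel=.12); manip.servo_line(bp(-.013,-.045,.15),vel=.25); manip.hold(.3); tell()
T=toolT(); p,d=optics.camera("wrist"); np.savez("pics/wf.npz",p=p,d=d,T=T)
cv2.imwrite("pics/wf.png",cv2.resize(p[:,:,::-1],(800,600),interpolation=cv2.INTER_CUBIC))
P=cloud("wrist",d,T)-O; X=P@BX;Y=P@BY;H=P@BN; hsv=cv2.cvtColor(p,cv2.COLOR_RGB2HSV).astype(int)
for nm,lo,hi in(("yellow",22,36),("orange",3,18)):
    t=(d>0)&(hsv[...,0]>=lo)&(hsv[...,0]<=hi)&(hsv[...,1]>130)&(abs(X)<.06)&(Y<.02)&(Y>-.09)&(H>.05)
    t=cv2.morphologyEx(t.astype(np.uint8),cv2.MORPH_OPEN,np.ones((3,3)))>0
    print(nm,np.median(H[t]),cv2.minAreaRect(np.c_[X[t],Y[t]].astype(np.float32)*1000),"H slopes",np.polyfit(X[t],H[t],1)[0],np.polyfit(Y[t],H[t],1)[0])
p,d=optics.camera("scene"); cv2.imwrite("pics/sf.png",cv2.resize(p[110:290,140:400,::-1],None,fx=3,fy=3,interpolation=cv2.INTER_CUBIC))
E
```

```text
t29.62 bed mm [-12.96 -66.46  31.93] F [-0.13  0.65  0.11] w0.996
t31.42 bed mm [-13.56 -45.86 181.15] F [ 0.08 -0.05  0.66] w1.002
yellow 0.059887999462349586 ((-13.61612319946289, -67.02652740478516), (19.80881118774414, 48.72661209106445), 89.68810272216797) H slopes -0.00209112944709248 0.03087006869443312
orange 0.05995753740184172 ((-13.949283599853516, -28.681732177734375), (52.236019134521484, 49.2154655456543), 89.36270904541016) H slopes -0.003571797351734317 0.012098320412672524
```

View pics/wf.png

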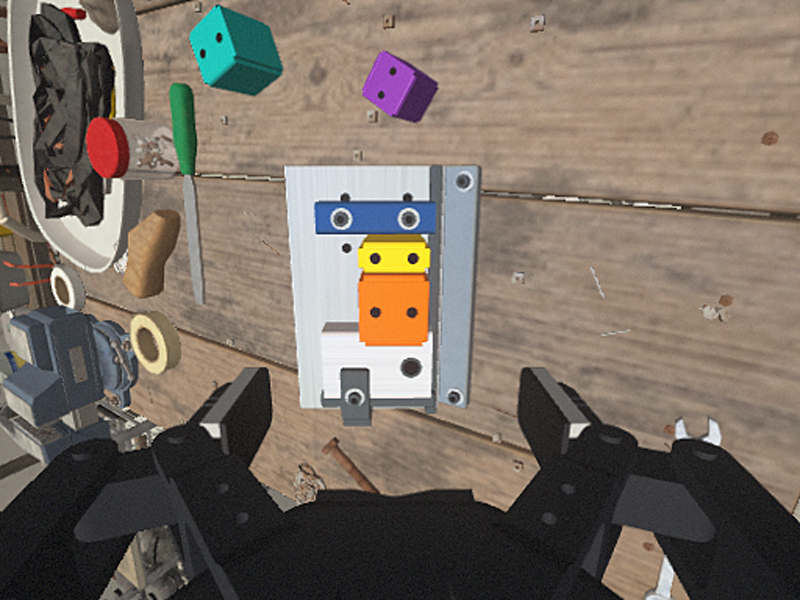

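View pics/sf.png

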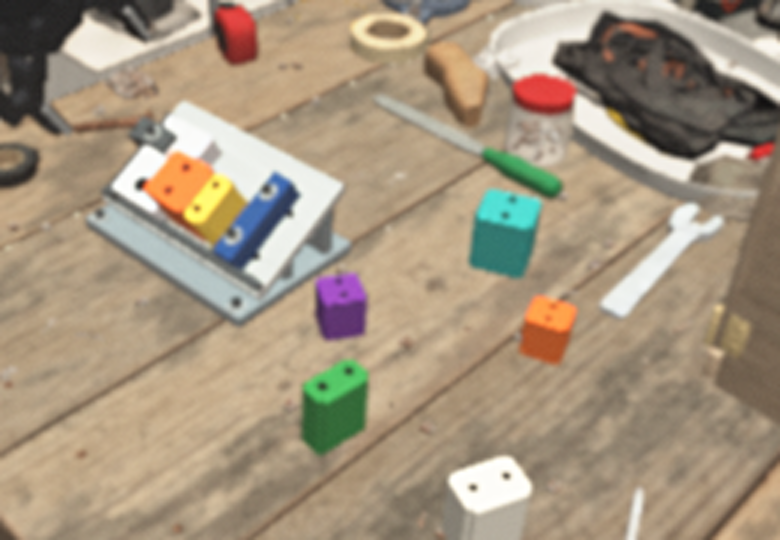

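Both packers stand side by side (yellow at (394,258), orange at (394,310)), fully down and square. Handing in.

```bash
python3 -c "
from bench import manip
print(manip.finish_job(),manip.read_state()['clock'])"
```

```text
the job is handed in; nothing more can be done
the job is handed in; nothing more can be done
```

I measured the gap at 78.5 mm, so I used the yellow packer and the larger orange one. Both now stand side by side in the gap, released, and the job was handed in at about 31 s.

- **Placing:** I felt for the part face with the orange packer (about 4 N) and set it down beside the face. I then lowered the yellow packer between it and the stop, and it met no resistance until it reached the bed. The highest wrist force I read was about 19 N.
- **Last checks:** In the final wrist picture both tops are 60 mm above the bed, so both are fully down. They are square within about 0.01 rad at x ≈ -14 mm. The yellow centre is at y ≈ -67 mm and the orange at about -28 mm, both inside the allowed ranges.
- **Disagreements:** The orange's y read -28.7 mm from its top against -27.5 mm from touch and its outer face, which is within camera error. The depth fit of the yellow top also tilted by about 0.03 rad; I took this as edge noise, and it is well under the 0.1 rad limit.
- **Left alone:** I never went near the tape roll, long bolt or screwdriver, though I did not re-measure their positions at the end.

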